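Slide the cooker whistle and the spice tin home on the sloped tray

ROBOT

A 7-joint arm with a two-finger parallel gripper is mounted at the origin on the work surface. World frame = base frame: x ahead of the robot, y to its left, z up, the work surface at z = 0. Lengths are in m, angles in degrees, forces in N, time in s.
With the tool pointing down it reaches from about 0.4 to 0.75 m from the base axis. Payload 19.5 kg.
Tool frame: the origin (TCP) lies at the centre of the arm's flange, where the gripper is bolted on; the fingertips stand 173 mm ahead of it and the grasp point (between the pads) lies 155 mm ahead of it; z points along the fingers, y is the line along which they close (so a half turn about z gives the same grasp; the last joint's range is limited). The gripper opens to 85 mm and grips with 20 to 120 N. Pads are 22 mm wide; open, the fingers measure 114 mm over their backs; the gripper's body (76 mm by 85 mm) begins 54 mm behind the grasp point. The pads swing forward as they close: fully open they stand 13 mm farther back than shut.
Start: joints at [-67.477, 40.479, -1.581, 85.061, 1.261, 54.483, -4.326], TCP at [0.242, 0.521, 0.405] pointing down, gripper open.
Joint ranges: [-155.06, 155.06], [-18.47, 123.98], [-90, 86.84], [0, 140.48], [-83.41, 263.41], [0, 116], [-161.91, 161.91]. Speed limits (degrees/s): [108.29, 108.29, 147.25, 147.25, 172.46, 172.46, 172.46].

INTERFACE

Orientations are given as a 3x3 rotation matrix whose columns are the frame's x, y, z axes.
In Python, from bench import * gives the robot as it stands. The module is installed in compiled form; this text tells all that it offers.
- The arm moves only by the tool drive_tool, never from a script. Its argument "deltas" is a list that holds one entry, the list of rows, each a list of 6 numbers: the shift along the tool's x, y, z each as a share of 0.03 m, from -1 to 1, then the turn, a rotation vector about the tool's x, y, z each as a share of 0.1 rad, from -1 to 1. In form: [[[tx, ty, tz, rx, ry, rz], ...]]. A call has exactly 8 rows; each row shifts and turns the commanded pose from where the row before left it, along the tool's axes as they then stand; what a row does not reach is not made up. A row lasts 1/8 s, in which the tool goes at most 62.5 mm and 10.7 degrees, less where a joint would pass 70% of its speed; a pose out of reach is approached as far as the arm can. A call with a number of a shift or a turn outside -1 to 1 is refused whole. A call with a gripper value outside its range is refused whole. "fingers" is the opening, from 0 (shut) to 1 (fully open), set as the call begins (left out, the last holds). The fingers move at their own pace and stop on an object; "newtons" is the grip in N (left out, the last holds). Time passes only in rows, so rows that do not move let the fingers close, or fill a call up. It gives the time, the measured TCP pose, the force, the opening and the grip force at its end, in the units of the state.
- state(): the state, without advancing time (a new reading comes with each control period).
- grab_frame(name): name is "side" or "top"; returns a dict with "img" (480x640x3 uint8, red, green, blue), "z_map" (480x640 float32, m along the optical axis (not along the pixel's ray), 0 where there is no reading), "intrinsics" (3x3 intrinsics, pixels), "rvec" (rotation vector, rad) and "tvec" (3), from world to camera coordinates, as OpenCV has them. Camera axes: x right, y down, z forward; pixel columns grow to the right and rows downward; lengths in m; the calibration is good to about 2 mm. A picture is of the moment at which its call begins.
- sign_off(): hands the job in; it is judged then, once.
The state is a dict: "time": time; "joint_pos": joint angles; "qvel": joint speeds; "joint_efforts": joint torques, N m; "ee_pos": TCP position; "tcp_rot": TCP orientation; "ft_force": force on the tool from outside, world axes, zero at the start; "ft_torque": the same for the moment, N m; "gripper_width": finger opening in m; "grip_force": force on a finger pad.
Only numpy, scipy, OpenCV 4.12 (cv2) and the standard library are available. Lean on these libraries where they do the work, as an engineer would, in place of code of your own. Each camera call takes 0.05 s, during which the arm holds its last target. There are 200 camera calls.

TASK

On the white sloped tray, slide the steel cooker whistle and the steel spice tin down their lanes until each rests upright against the back stop at the low end. Slide them along the tray, do not lift them out of it, and leave the small ceramic cup in the third lane standing where it is.

Things in the scene. Friction and masses are not known exactly. Their poses are not given: they have to be found in the camera images.
- tray: Fixed white plastic tray, 270 x 252 mm, sloping 10 degrees down along its +x. Origin on the counter; x level downhill, y across, z up. Floor top z = 45 mm - 0.176 x, from x -145 (open end) to +118 mm, where the uphill face of the stop (32 mm high, square to the floor) stands. Two dividers 12 mm high at y -40, +40 part 3 lanes, centres y -82, 0, +82; sides 18 mm high. See also cup.
- whistle: Stainless steel cooker whistle, 90 g: round body 34 mm in diameter, 24 mm high, narrow neck and round black knob 26 mm in diameter, 46 mm high in all. Stands square to the sloped floor in one of the lanes, near the upper end. Origin: centre of its underside, z up its axis. Against the stop its origin is at x = +101 mm in the tray's frame.
- tin: Round steel spice tin with lid, 48 mm in diameter, 40 mm high, 110 g, standing in another lane of the tray near the upper end (its twin on the counter is not meant). Origin: centre of its underside, z up its axis. Against the stop its origin is at x = +94 mm in the tray's frame.
- cup: Small white ceramic cup without handle, 54 mm across the rim, 48 mm high, in the remaining lane; it stays there. Origin: centre of its underside. Whistle, tin and cup all start at x about -59 mm in the tray's frame, one in each lane, in any order; friction holds them on the slope, and about 1 N slides one.
Things that resemble listed ones, but are neither listed nor needed, are in the scene too. Leave any black or yellow look-alike of the cup alone.

How it is judged (in metres and radians):
At the end, for the whole second after the job is handed in: Whistle and tin both stand upright (within 23 degrees of vertical) and still on the tray's floor, each within about 13 mm of touching the back stop; the cup still stands upright within 20 mm of where it was (x of whistle in the frame of tray between 0.088 and 0.125 m and y of whistle in the frame of tray between -0.12 and 0.12 m and z of each of whistle, tin in the frame of tray below 0.045 m and angle between each of whistle, tin, cup's own z axis and vertical below 0.4 rad and linear speed of each of whistle, tin below 0.01 m/s and x of tin in the frame of tray between 0.081 and 0.125 m and y of tin in the frame of tray between -0.12 and 0.12 m and distance of cup from where it was at the start of the episode below 0.02 m).
It fails at once if the whistle or the tin is lifted out of the tray (z of any of whistle, tin in the frame of tray above 0.09 m).
It fails at once if the cup is shoved more than 30 mm or tipped over (distance of cup from where it was at the start of the episode above 0.03 m or angle between cup's own z axis and vertical above 0.8 rad).
It also fails if it takes over 64 s, if anything falls off the work surface, if the arm or the gripper's body presses on something with over 40 N, if the wrist force passes 120 N, or if a joint passes its speed limit or range.

## Working session

There is one attempt and no reset: what is moved stays moved. The work goes in short steps, Python scripts to look and compute and a tool call to move; the robot and the scene stay as the last step left them, time stands still between calls to the robot, and variables do not carry over. Pictures are saved under pics/ and viewed, at most 10 in all, crops included, and the job is handed in when it is done.

Besides the shell and the picture viewer there is one more tool, called after "Call:" by a JSON object that holds its "fn" and its "kwargs". drive_tool: Moves the arm, as the interface text tells. Shift numbers are shares of 0.03 m and turn numbers shares of 0.1 rad, none past 1 either way. Its arguments: {"type":"object","properties":{"deltas":{"type":"array","items":{"type":"array","items":{"type":"array","items":{"type":"number","minimum":-1,"maximum":1}}}},"fingers":{"type":"number"},"newtons":{"type":"number"}},"required":["deltas"]}

```bash
mkdir -p pics; cat > h.py <<'E'
from bench import *
import numpy as np, cv2
def grab(n):
    f=grab_frame(n); R=cv2.Rodrigues(np.array(f["rvec"],float))[0]; t=np.array(f["tvec"],float).ravel()
    return f,R,t,np.array(f["intrinsics"])
def cloud(f,R,t,K):
    v,u=np.mgrid[:480,:640]; z=f["z_map"]
    c=np.stack([(u-K[0,2])/K[0,0]*z,(v-K[1,2])/K[1,1]*z,z],-1)
    return (c-t)@R
E
python3 - <<'E'
from h import *
s=state(); print(s["ee_pos"],s["tcp_rot"],s["gripper_width"],s["time"])
for n in("side","top"):
    f,R,t,K=grab(n); cv2.imwrite(f"pics/{n}0.png",f["img"][...,::-1]); print(n,-R.T@t,K[0,0]); np.savez(f"{n}0.npz",img=f["img"],P=cloud(f,R,t,K),z=f["z_map"])
E
```

```text
[0.24216411 0.52143128 0.40422615] [[-9.06947735e-01  4.21242922e-01 -4.55011285e-04]
 [ 4.21243167e-01  9.06947158e-01 -1.02315981e-03]
 [-1.83276357e-05 -1.11962287e-03 -9.99999373e-01]] 0.08501765959162831 0.0
side [0.29082694 0.51104602 0.61952073] 595.9269512543044
top [ 0.29306027 -0.03014213  0.93164452] 579.3720571600885
```

View pics/side0.png

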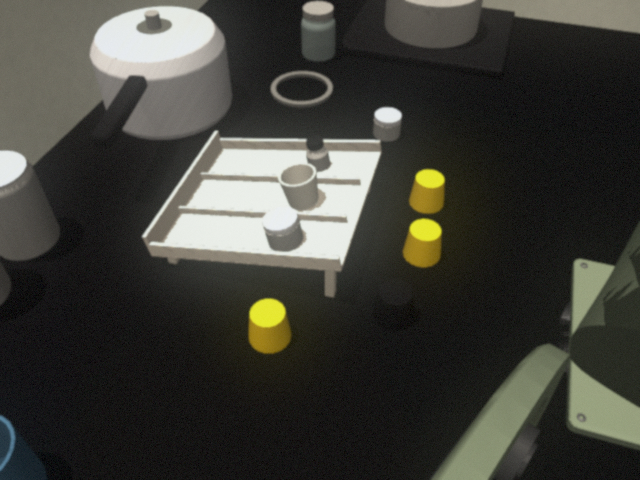

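View pics/top0.png

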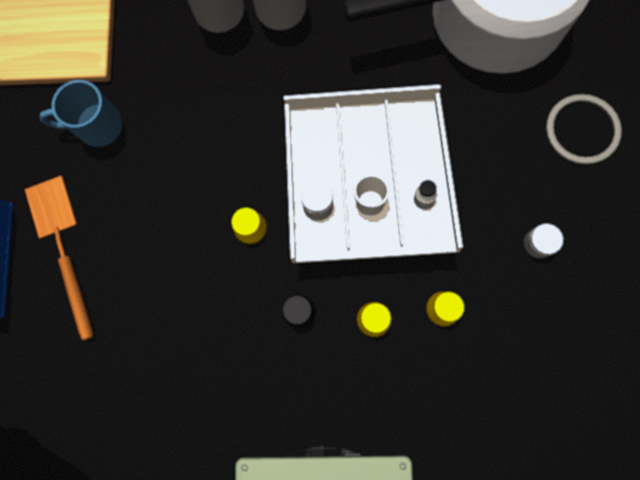

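Top view: the tray's back stop is at the top edge (v≈95). The tin is at (318,203) in the left lane, the white cup at (371,195) in the middle lane and the whistle at (427,193) in the right lane. The tin candidates are (318,203) in the tray and (546,240) on the counter. The first is the one meant, because it stands in a lane.

```bash
python3 - <<'E'
from h import *
d=np.load("top0.npz"); P=d["P"]; img=d["img"]
# tray floor: plane fit from lane patches
fl=np.concatenate([P[115:170,a:b].reshape(-1,3) for a,b in((300,333),(350,383),(398,432))])
A=np.c_[fl[:,:2],np.ones(len(fl))]; c,*_=np.linalg.lstsq(A,fl[:,2],rcond=None); print("plane",c,"slope",np.degrees(np.arctan(np.hypot(*c[:2]))),"dir",np.degrees(np.arctan2(-c[1],-c[0])))
h=P[...,2]-(P[...,:2]@c[:2]+c[2])
m=((img.min(2)>90)&(P[...,2]>.005)&(abs(h)<.06)).astype(np.uint8); m[:80]=0;m[275:]=0;m[:,:275]=0;m[:,475:]=0
cs,_=cv2.findContours(m,0,2); k=max(cs,key=cv2.contourArea)
q=np.array([P[v,u] for u,v in k[:,0]]); q=q[abs(q[:,2])<.2]; r=cv2.minAreaRect(q[:,:2].astype(np.float32)); print("tray rect",r, cv2.boxPoints(r))
for n,u0,u1,v0,v1 in(("tin",295,338,175,225),("cup",350,392,170,222),("whistle",408,445,172,215)):
    H=h[v0:v1,u0:u1]; Q=P[v0:v1,u0:u1]; mx=np.percentile(H,99); s=Q[(H>mx-.008)]; 
    (x,y),rad=cv2.minEnclosingCircle(s[:,:2].astype(np.float32)); print(n,"h",mx,"c",x,y,"r",rad,"med",np.median(s,0))
for p in [(288,97),(440,90),(460,248),(293,260),(363,92)]: print(p,P[p[1],p[0]],h[p[1],p[0]])
s=cv2.imread("pics/top0.png")[70:280,270:580]; cv2.imwrite("pics/crop.png",cv2.resize(s,None,fx=2.5,fy=2.5))
E
```

```text
plane [-0.96314605  0.03972645  0.63884149] slope 43.948849646196756 dir -2.3619145873435614
tray rect ((0.59471595287323, -0.07873448729515076), (0.1977749466896057, 0.25324246287345886), 1.824144959449768) [[ 0.491848    0.0446748 ]
 [ 0.49990916 -0.20843934]
 [ 0.6975839  -0.20214377]
 [ 0.68952274  0.05097036]]
tin h -0.03045531967402281 c 0.4159242510795593 -0.014323022216558456 r 0.1239781603217125 med [ 0.53070047 -0.00288985  0.09292118]
cup h -0.011345578796621724 c 0.41986191272735596 -0.05930608510971069 r 0.1302122175693512 med [ 0.5422962  -0.08104741  0.09874832]
whistle h -0.017853609232621703 c 0.4139179587364197 -0.10041225701570511 r 0.1399015337228775 med [ 0.52921756 -0.16389923  0.10000205]
(288, 97) [0.69165655 0.04385709 0.05905078] 0.08463327941302515
(440, 90) [ 0.72103358 -0.21077458  0.00187527] 0.06586775301585278
(460, 248) [ 0.43451541 -0.21024154  0.08146677] -0.13052076755940478
(293, 260) [0.42361271 0.03725174 0.07368691] -0.15863354796259177
(363, 92) [ 0.69782682 -0.0772047   0.05471427] 0.09104900520018258
```

View pics/crop.png

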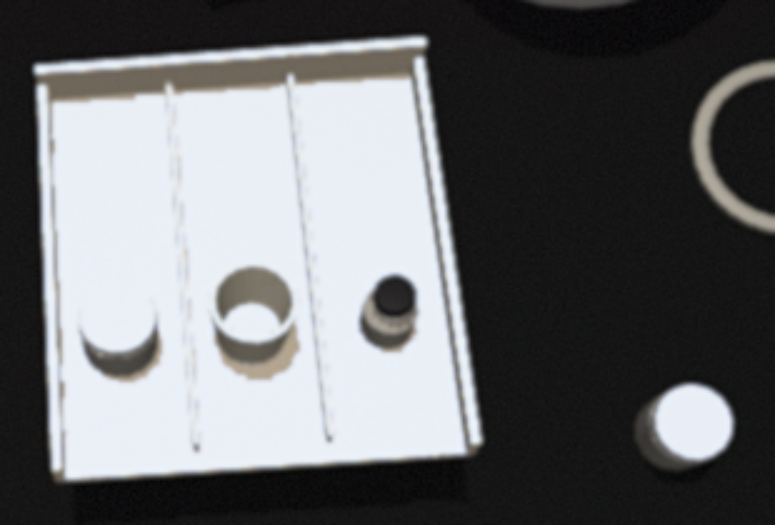

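The crop confirms three things. The tin's lid is at crop (118,325) in the left lane and the black-knobbed whistle is at (395,295) in the right lane. The twin tin at (693,422) is off the tray. The raw depth has dropouts, so I'll cast rays at known heights instead.

```bash
cat >> h.py <<'E'
def ray(R,t,K,u,v,z):
    d=R.T@np.linalg.inv(K)@[u,v,1]; o=-R.T@t; return (o+d*(z-o[2])/d[2])
def crop(p): return (p[0]/2.5+270,p[1]/2.5+70)
E
python3 - <<'E'
from h import *
f,R,t,K=grab("top"); P=cloud(f,R,t,K)
def c(x,y,z): q=ray(R,t,K,*crop((x,y)),z); print((x,y),q.round(4)); return q
a=c(52,101,.024);b=c(410,75,.024)
n1=c(58,478,.0706);n2=c(470,455,.0706)
d1=c(196,448,.07+.012);d2=c(329,438,.082);e1=c(168,85,.024+.012);e2=c(290,75,.036)
print("yaw stop",np.degrees(np.arctan2(*(b-a)[[0,1]]*[1,-1])),"end",np.degrees(np.arctan2(*(n2-n1)[[0,1]]*[1,-1])))
for p,q in((d1,e1),(d2,e2)): print("div yaw",np.degrees(np.arctan2((q-p)[1],(q-p)[0])))
yaw=np.arctan2((e1+e2-d1-d2)[1],(e1+e2-d1-d2)[0]); 
# object tops: z floor at x=-59 is .0554 + h*cos10
c(118,322,.0554+.0394);c(255,300,.0554+.047);c(395,295,.0554+.042)
for u0,u1,v0,v1 in((300,333,115,170),(350,383,115,160),(398,432,112,160)):
    q=P[v0:v1,u0:u1].reshape(-1,3); q=q[f["z_map"][v0:v1,u0:u1].ravel()>0]; q=q[q[:,2]<.15]; print(np.median(q,0))
E
```

```text
(52, 101) [0.6836 0.0423 0.024 ]
(410, 75) [ 0.6935 -0.1956  0.024 ]
(58, 478) [0.4223 0.0372 0.0706]
(470, 455) [ 0.4304 -0.2092  0.0706]
(196, 448) [ 0.4366 -0.046   0.082 ]
(329, 438) [ 0.4407 -0.1248  0.082 ]
(168, 85) [ 0.6869 -0.0352  0.036 ]
(290, 75) [ 0.691  -0.1154  0.036 ]
yaw stop 2.383255459509434 end 1.8832664813086524
div yaw 2.465580978690569
div yaw 2.158282328283241
(118, 322) [ 0.5117 -0.0015  0.0948]
(255, 300) [ 0.5208 -0.0828  0.1024]
(395, 295) [ 0.5229 -0.1658  0.0974]
[0.62209175 0.00079754 0.03573695]
[ 0.62863536 -0.08058033  0.03526613]
[ 0.62849292 -0.15874395  0.03577675]
```

Tray pose: origin (0.571, -0.081), yaw 2.25°. I'll turn the tool so its y lies across the lanes and close the fingers partway, to use them as a cradle behind the tin.

Call:
{"fn": "drive_tool", "kwargs": {"deltas": [[[0,0,0,0,0,-0.6],[0,0,0,0,0,-0.6],[0,0,0,0,0,-0.6],[0,0,0,0,0,-0.6],[0,0,0,0,0,-0.6],[0,0,0,0,0,-0.6],[0,0,0,0,0,-0.6],[0,0,0,0,0,-0.54]]], "fingers": 0.3, "newtons": 40}}

```text
time: 1.15
ee_pos: [0.2422, 0.5215, 0.4045]
tcp_rot: [[-0.999, -0.041, -0.0], [-0.041, 0.999, -0.001], [0.0, -0.001, -1.0]]
ft_force: [-0.0, -0.3, 0.1]
gripper_width: 0.0253
grip_force: 0.0
```

Call:
{"fn": "drive_tool", "kwargs": {"deltas": [[[-0.36,-1,0,0,0,0],[-0.36,-1,0,0,0,0],[-0.36,-1,0,0,0,0],[-0.36,-1,0,0,0,0],[-0.36,-1,0,0,0,0],[-0.36,-1,0,0,0,0],[-0.36,-1,0,0,0,0],[-0.36,-1,0,0,0,0]]]}}

```text
time: 2.15
ee_pos: [0.3382, 0.2841, 0.4046]
tcp_rot: [[-0.999, -0.039, -0.0], [-0.039, 0.999, -0.0], [0.0, -0.0, -1.0]]
ft_force: [1.6, 0.1, -0.7]
gripper_width: 0.0258
grip_force: 0.0
```

Call:
{"fn": "drive_tool", "kwargs": {"deltas": [[[-0.36,-1,0,0,0,0],[-0.36,-1,0,0,0,0],[-0.36,-1,0,0,0,0],[-0.36,-1,0,0,0,0],[-0.36,-1,0,0,0,0],[-0.36,-1,0,0,0,0],[-0.36,-0.8,0,0,0,0],[-0.36,-0.6,0,0,0,0]]]}}

```text
time: 3.15
ee_pos: [0.4333, 0.0655, 0.4047]
tcp_rot: [[-0.999, -0.038, -0.0], [-0.038, 0.999, -0.0], [0.0, -0.0, -1.0]]
ft_force: [0.1, 0.2, -0.1]
gripper_width: 0.0257
grip_force: 0.0
```

Call:
{"fn": "drive_tool", "kwargs": {"deltas": [[[-0.19,-0.78,0,0,0,0],[-0.19,-0.78,0,0,0,0],[-0.19,-0.77,0,0,0,0],[0,0,1,0,0,0],[0,0,1,0,0,0],[0,0,1,0,0,0],[0,0,0.8,0,0,0],[0,0,0.5,0,0,0]]]}}

```text
time: 4.15
ee_pos: [0.4527, -0.0025, 0.2746]
tcp_rot: [[-0.999, -0.039, -0.001], [-0.039, 0.999, -0.0], [0.001, -0.0, -1.0]]
ft_force: [0.7, 1.0, 0.3]
gripper_width: 0.0254
grip_force: 0.0
```

```bash
python3 - <<'E'
from h import *
f,*_=grab("side"); cv2.imwrite("pics/s1.png",cv2.resize(f["img"][100:320,130:430,::-1],None,fx=2.6,fy=2.6))
E
```

```text
(no output)
```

View pics/s1.png

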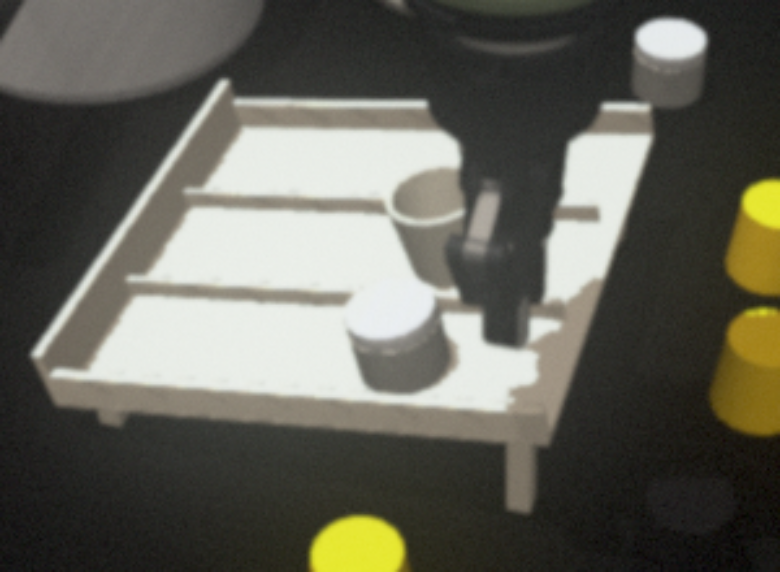

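The fingers (tips ≈ (505,340)) are just uphill of the tin at (400,340), clear of it and centred in the lane. I'll lower them and start sliding.

Call:
{"fn": "drive_tool", "kwargs": {"deltas": [[[0,0,0.4,0,0,0],[0,0,0.4,0,0,0],[0,0,0,0,0,0],[-0.2,0,0.035,0,0,0],[-0.2,0,0.035,0,0,0],[-0.2,0,0.035,0,0,0],[-0.2,0,0.035,0,0,0],[-0.2,0,0.035,0,0,0]]]}}

```text
time: 5.2
ee_pos: [0.4832, -0.0014, 0.2464]
tcp_rot: [[-0.999, -0.039, -0.0], [-0.039, 0.999, -0.0], [0.0, -0.0, -1.0]]
ft_force: [-0.5, -0.6, -0.0]
gripper_width: 0.0255
grip_force: 0.3
```

Call:
{"fn": "drive_tool", "kwargs": {"deltas": [[[-0.2,0,0.035,0,0,0],[-0.2,0,0.035,0,0,0],[-0.2,0,0.035,0,0,0],[-0.2,0,0.035,0,0,0],[-0.2,0,0.035,0,0,0],[-0.2,0,0.035,0,0,0],[-0.2,0,0.035,0,0,0],[-0.2,0,0.035,0,0,0]]]}}

```text
time: 6.2
ee_pos: [0.5311, 0.0005, 0.238]
tcp_rot: [[-0.999, -0.039, -0.0], [-0.039, 0.999, -0.0], [0.0, -0.0, -1.0]]
ft_force: [-1.0, 0.2, -0.1]
gripper_width: 0.0257
grip_force: 0.3
```

```bash
python3 - <<'E'
from h import *
f,*_=grab("side"); cv2.imwrite("pics/s2.png",cv2.resize(f["img"][100:320,130:430,::-1],None,fx=2.6,fy=2.6))
E
```

```text
(no output)
```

View pics/s2.png

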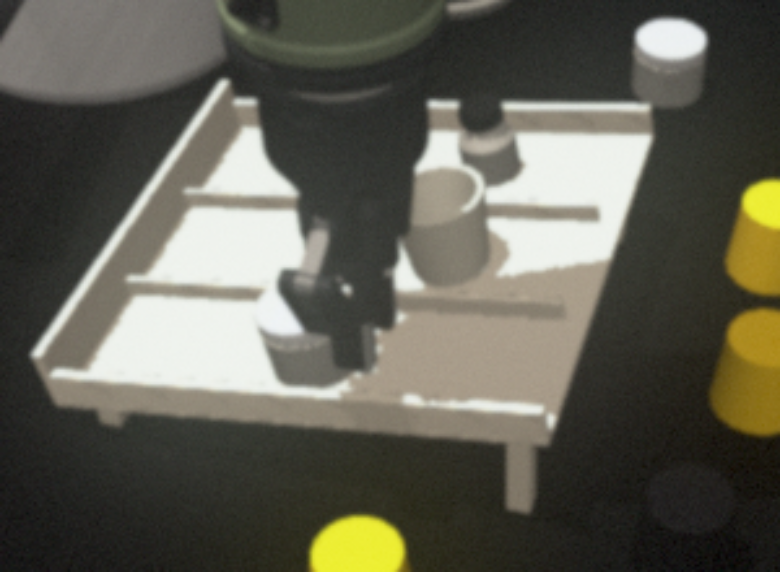

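The tin at (300,335) is sliding upright in front of the fingers and the cup has not moved. I'll continue to the stop.

Call:
{"fn": "drive_tool", "kwargs": {"deltas": [[[-0.2,0,0.035,0,0,0],[-0.2,0,0.035,0,0,0],[-0.2,0,0.035,0,0,0],[-0.2,0,0.035,0,0,0],[-0.2,0,0.035,0,0,0],[-0.2,0,0.035,0,0,0],[-0.2,0,0.035,0,0,0],[-0.2,0,0.035,0,0,0]]]}}

```text
time: 7.25
ee_pos: [0.5791, 0.0024, 0.2296]
tcp_rot: [[-0.999, -0.039, -0.0], [-0.039, 0.999, -0.0], [0.0, -0.0, -1.0]]
ft_force: [-0.7, 0.6, -0.3]
gripper_width: 0.0258
grip_force: 0.3
```

Call:
{"fn": "drive_tool", "kwargs": {"deltas": [[[-0.2,0,0.035,0,0,0],[-0.2,0,0.035,0,0,0],[-0.2,0,0.035,0,0,0],[-0.15,0,0.026,0,0,0],[-0.15,0,0.026,0,0,0],[-0.1,0,0.018,0,0,0],[-0.1,0,0.018,0,0,0],[-0.1,0,0.018,0,0,0]]]}}

```text
time: 8.25
ee_pos: [0.6148, 0.0038, 0.2233]
tcp_rot: [[-0.999, -0.039, -0.0], [-0.039, 0.999, -0.0], [0.0, -0.0, -1.0]]
ft_force: [0.1, -0.0, -0.3]
gripper_width: 0.0257
grip_force: 0.2
```

Call:
{"fn": "drive_tool", "kwargs": {"deltas": [[[-0.05,0,0.009,0,0,0],[-0.05,0,0.009,0,0,0],[-0.05,0,0.009,0,0,0],[-0.05,0,0.009,0,0,0],[-0.05,0,0.009,0,0,0],[-0.05,0,0.009,0,0,0],[-0.05,0,0.009,0,0,0],[-0.05,0,0.009,0,0,0]]]}}

```text
time: 9.25
ee_pos: [0.6267, 0.0043, 0.2211]
tcp_rot: [[-0.999, -0.039, -0.0], [-0.039, 0.999, -0.0], [0.0, -0.0, -1.0]]
ft_force: [0.0, 0.4, 0.5]
gripper_width: 0.026
grip_force: 0.3
```

```bash
python3 - <<'E'
from h import *
f,*_=grab("side"); cv2.imwrite("pics/s3.png",cv2.resize(f["img"][100:320,130:430,::-1],None,fx=2.6,fy=2.6))
E
```

```text
(no output)
```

View pics/s3.png

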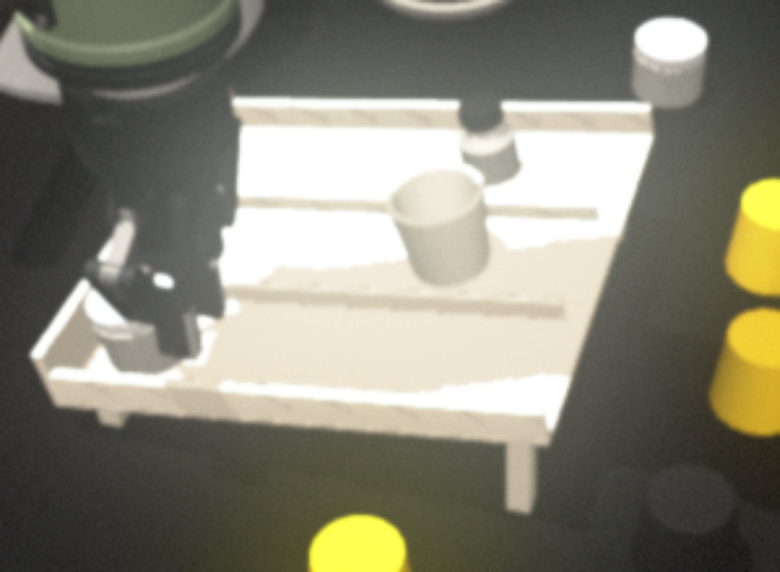

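The tin (about (140,330)) is nearly at the stop with a few mm left. I'll creep on.

Call:
{"fn": "drive_tool", "kwargs": {"deltas": [[[-0.04,0,0.007,0,0,0],[-0.03,0,0.005,0,0,0],[-0.03,0,0.005,0,0,0],[-0.03,0,0.005,0,0,0],[0,0,0,0,0,0],[0,0,0,0,0,0],[0,0,0,0,0,0],[0,0,0,0,0,0]]]}}

```text
time: 10.3
ee_pos: [0.6305, 0.0044, 0.2205]
tcp_rot: [[-0.999, -0.039, -0.0], [-0.039, 0.999, -0.0], [0.0, -0.0, -1.0]]
ft_force: [-0.1, 0.2, 0.5]
gripper_width: 0.026
grip_force: 0.1
```

Call:
{"fn": "drive_tool", "kwargs": {"deltas": [[[-0.03,0,0.005,0,0,0],[-0.03,0,0.005,0,0,0],[0,0,0,0,0,0],[0,0,0,0,0,0],[0,0,0,0,0,0],[0,0,0,0,0,0],[0,0,0,0,0,0],[0,0,0,0,0,0]]]}}

```text
time: 11.3
ee_pos: [0.6324, 0.0045, 0.2202]
tcp_rot: [[-0.999, -0.039, 0.0], [-0.039, 0.999, -0.0], [-0.0, -0.0, -1.0]]
ft_force: [-0.7, 0.1, 0.5]
gripper_width: 0.0257
grip_force: 0.1
```

Call:
{"fn": "drive_tool", "kwargs": {"deltas": [[[-0.03,0,0.005,0,0,0],[-0.03,0,0.005,0,0,0],[0,0,0,0,0,0],[0,0,0,0,0,0],[0,0,0,0,0,0],[0,0,0,0,0,0],[0,0,0,0,0,0],[0,0,0,0,0,0]]]}}

```text
time: 12.3
ee_pos: [0.6341, 0.0045, 0.2199]
tcp_rot: [[-0.999, -0.039, -0.0], [-0.039, 0.999, -0.0], [0.0, -0.0, -1.0]]
ft_force: [0.2, 0.5, 0.2]
gripper_width: 0.0258
grip_force: 0.1
```

Call:
{"fn": "drive_tool", "kwargs": {"deltas": [[[0.25,0,-0.04,0,0,0],[0.25,0,-0.04,0,0,0],[0,0,-0.8,0,0,0],[0,0,-0.9,0,0,0],[0,0,-0.9,0,0,0],[0,0,-0.9,0,0,0],[0,0,-0.9,0,0,0],[0,0,0,0,0,0]]]}}

```text
time: 13.3
ee_pos: [0.619, 0.004, 0.3561]
tcp_rot: [[-0.999, -0.039, 0.003], [-0.039, 0.999, -0.0], [-0.003, -0.0, -1.0]]
ft_force: [-0.2, 0.4, 0.5]
gripper_width: 0.0254
grip_force: 0.0
```

Call:
{"fn": "drive_tool", "kwargs": {"deltas": [[[0.68,-0.69,0,0,0,0],[0.68,-0.69,0,0,0,0],[0.68,-0.69,0,0,0,0],[0.68,-0.69,0,0,0,0],[0.68,-0.69,0,0,0,0],[0.68,-0.69,0,0,0,0],[0.68,-0.69,0,0,0,0],[0.68,-0.69,0,0,0,0]]], "fingers": 0.18}}

```text
time: 14.3
ee_pos: [0.4614, -0.1684, 0.3539]
tcp_rot: [[-0.999, -0.039, -0.001], [-0.039, 0.999, 0.0], [0.001, 0.0, -1.0]]
ft_force: [0.3, -0.4, -0.3]
gripper_width: 0.0152
grip_force: 0.0
```

```bash
python3 - <<'E'
from h import *
print(state()["ee_pos"])
f,R,t,K=grab("side"); cv2.imwrite("pics/s4.png",cv2.resize(f["img"][100:320,130:430,::-1],None,fx=2.6,fy=2.6))
X=np.array([np.cos(.0393),np.sin(.0393),0]);Y=np.array([-X[1],X[0],0])
# predicted pixel of tin lid centre at stop, crop coords
o=np.array([.571,-.081,0])
for x in(.094,.081):
    p=o+(x+.04*.174)*X+.082*Y+[0,0,.045-.176*x+.0394]; c=K@(R@p+t); print(x,(c[:2]/c[2]-[130,100])*2.6)
E
```

```text
[ 0.46141663 -0.16841418  0.35386019]
0.094 [111.26494624 287.56382863]
0.081 [133.38271709 288.81868999]
```

View pics/s4.png

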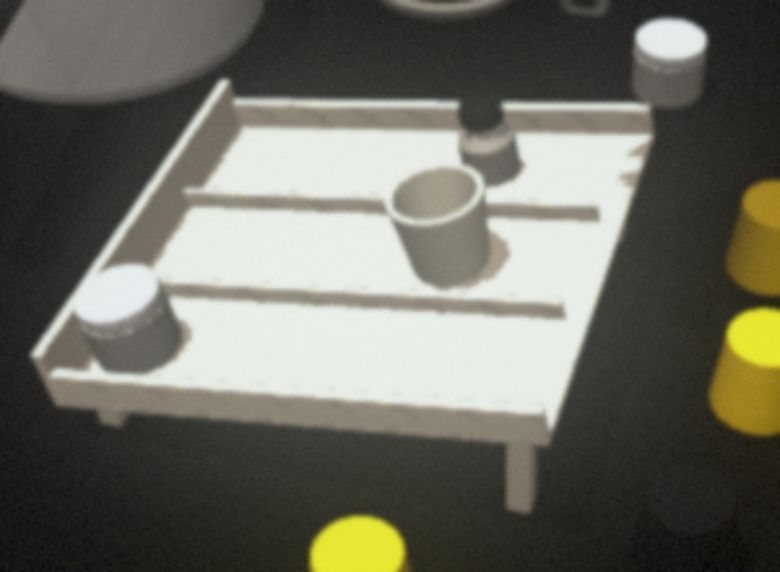

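The tin's lid centre at (119,294) puts it at x≈0.089, upright and about 5 mm from the stop, which is within tolerance. Next is the whistle, at crop (490,145).

Call:
{"fn": "drive_tool", "kwargs": {"deltas": [[[0,0,0.8,0,0,0],[0,0,0.8,0,0,0],[0,0,0.8,0,0,0],[0,0,0.6,0,0,0],[0,0,0.3,0,0,0],[0,0,0.2,0,0,0],[0,0,0,0,0,0],[0,0,0,0,0,0]]]}}

```text
time: 15.35
ee_pos: [0.4626, -0.168, 0.2498]
tcp_rot: [[-0.999, -0.039, 0.001], [-0.039, 0.999, -0.0], [-0.001, -0.0, -1.0]]
ft_force: [-0.6, 0.8, 0.2]
gripper_width: 0.0153
grip_force: 0.0
```

Call:
{"fn": "drive_tool", "kwargs": {"deltas": [[[-0.15,0,0.026,0,0,0],[-0.15,0,0.026,0,0,0],[-0.15,0,0.026,0,0,0],[-0.15,0,0.026,0,0,0],[-0.15,0,0.026,0,0,0],[-0.15,0,0.026,0,0,0],[-0.15,0,0.026,0,0,0],[-0.15,0,0.026,0,0,0]]]}}

```text
time: 16.35
ee_pos: [0.4988, -0.1665, 0.243]
tcp_rot: [[-0.999, -0.039, -0.0], [-0.039, 0.999, -0.0], [0.0, -0.0, -1.0]]
ft_force: [-0.8, 0.2, 0.4]
gripper_width: 0.0156
grip_force: 0.2
```

Call:
{"fn": "drive_tool", "kwargs": {"deltas": [[[-0.15,0,0.026,0,0,0],[-0.15,0,0.026,0,0,0],[-0.15,0,0.026,0,0,0],[-0.15,0,0.026,0,0,0],[-0.15,0,0.026,0,0,0],[-0.15,0,0.026,0,0,0],[-0.15,0,0.026,0,0,0],[-0.15,0,0.026,0,0,0]]]}}

```text
time: 17.35
ee_pos: [0.5348, -0.1651, 0.2368]
tcp_rot: [[-0.999, -0.039, -0.0], [-0.039, 0.999, -0.0], [0.0, -0.0, -1.0]]
ft_force: [0.1, 0.7, -0.2]
gripper_width: 0.0152
grip_force: 0.2
```

```bash
python3 - <<'E'
from h import *
f,*_=grab("side"); cv2.imwrite("pics/s5.png",cv2.resize(f["img"][100:320,130:430,::-1],None,fx=2.6,fy=2.6))
E
```

```text
(no output)
```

View pics/s5.png

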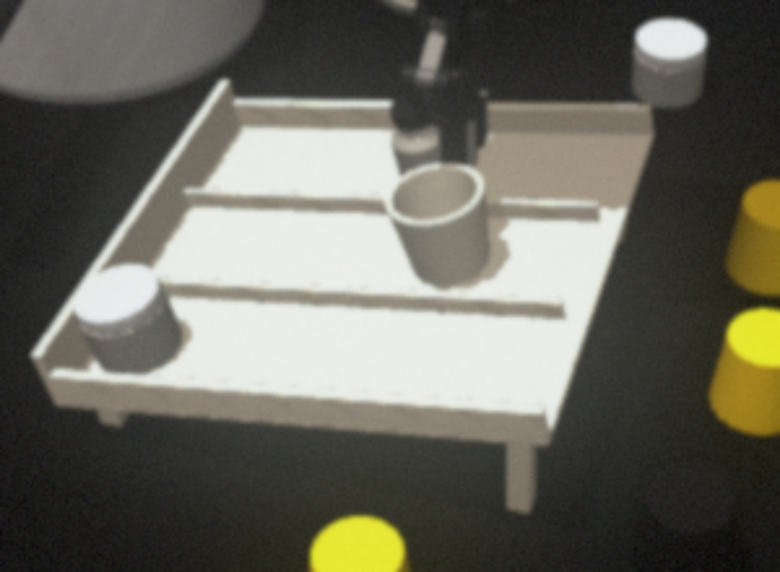

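The whistle (about (415,135)) is sliding upright. I'll continue.

Call:
{"fn": "drive_tool", "kwargs": {"deltas": [[[-0.15,0,0.026,0,0,0],[-0.15,0,0.026,0,0,0],[-0.15,0,0.026,0,0,0],[-0.15,0,0.026,0,0,0],[-0.15,0,0.026,0,0,0],[-0.15,0,0.026,0,0,0],[-0.15,0,0.026,0,0,0],[-0.15,0,0.026,0,0,0]]]}}

```text
time: 18.4
ee_pos: [0.5708, -0.1637, 0.2305]
tcp_rot: [[-0.999, -0.039, -0.0], [-0.039, 0.999, -0.0], [0.0, -0.0, -1.0]]
ft_force: [-0.7, -0.3, 0.4]
gripper_width: 0.015
grip_force: 0.2
```

Call:
{"fn": "drive_tool", "kwargs": {"deltas": [[[-0.15,0,0.026,0,0,0],[-0.15,0,0.026,0,0,0],[-0.15,0,0.026,0,0,0],[-0.15,0,0.026,0,0,0],[-0.15,0,0.026,0,0,0],[-0.15,0,0.026,0,0,0],[-0.15,0,0.026,0,0,0],[-0.15,0,0.026,0,0,0]]]}}

```text
time: 19.4
ee_pos: [0.6067, -0.1623, 0.2243]
tcp_rot: [[-0.999, -0.039, -0.0], [-0.039, 0.999, -0.0], [0.0, -0.0, -1.0]]
ft_force: [-0.6, 0.6, 0.3]
gripper_width: 0.0154
grip_force: 0.2
```

Call:
{"fn": "drive_tool", "kwargs": {"deltas": [[[-0.15,0,0.026,0,0,0],[-0.15,0,0.026,0,0,0],[-0.15,0,0.026,0,0,0],[-0.1,0,0.018,0,0,0],[-0.1,0,0.018,0,0,0],[-0.1,0,0.018,0,0,0],[-0.1,0,0.018,0,0,0],[-0.1,0,0.018,0,0,0]]]}}

```text
time: 20.4
ee_pos: [0.6351, -0.1612, 0.2193]
tcp_rot: [[-0.999, -0.039, 0.0], [-0.039, 0.999, -0.0], [-0.0, -0.0, -1.0]]
ft_force: [0.1, -0.5, 0.4]
gripper_width: 0.0151
grip_force: 0.2
```

Call:
{"fn": "drive_tool", "kwargs": {"deltas": [[[-0.05,0,0.009,0,0,0],[-0.05,0,0.009,0,0,0],[-0.05,0,0.009,0,0,0],[-0.05,0,0.009,0,0,0],[-0.03,0,0.005,0,0,0],[-0.03,0,0.005,0,0,0],[0,0,0,0,0,0],[0,0,0,0,0,0]]]}}

```text
time: 21.4
ee_pos: [0.6427, -0.1608, 0.2179]
tcp_rot: [[-0.999, -0.039, -0.0], [-0.039, 0.999, -0.0], [0.0, -0.0, -1.0]]
ft_force: [-0.1, -0.4, 1.0]
gripper_width: 0.0149
grip_force: 0.1
```

Call:
{"fn": "drive_tool", "kwargs": {"deltas": [[[-0.04,0,0.007,0,0,0],[-0.04,0,0.007,0,0,0],[-0.04,0,0.007,0,0,0],[-0.04,0,0.007,0,0,0],[-0.04,0,0.007,0,0,0],[0,0,0,0,0,0],[0,0,0,0,0,0],[0,0,0,0,0,0]]]}}

```text
time: 22.4
ee_pos: [0.6487, -0.1606, 0.2169]
tcp_rot: [[-0.999, -0.039, 0.0], [-0.039, 0.999, -0.0], [-0.0, -0.0, -1.0]]
ft_force: [0.0, 0.5, -0.5]
gripper_width: 0.0149
grip_force: 0.0
```

Call:
{"fn": "drive_tool", "kwargs": {"deltas": [[[-0.03,0,0.005,0,0,0],[-0.03,0,0.005,0,0,0],[0,0,0,0,0,0],[0,0,0,0,0,0],[0,0,0,0,0,0],[0,0,0,0,0,0],[0,0,0,0,0,0],[0,0,0,0,0,0]]]}}

```text
time: 23.4
ee_pos: [0.6505, -0.1605, 0.2166]
tcp_rot: [[-0.999, -0.039, -0.0], [-0.039, 0.999, -0.0], [0.0, -0.0, -1.0]]
ft_force: [-0.4, -0.5, -0.4]
gripper_width: 0.0152
grip_force: 0.1
```

```bash
python3 - <<'E'
from h import *
print(state()["ft_force"])
f,R,t,K=grab("side"); cv2.imwrite("pics/s6.png",cv2.resize(f["img"][100:320,130:430,::-1],None,fx=2.6,fy=2.6))
X=np.array([np.cos(.0393),np.sin(.0393),0]);Y=np.array([-X[1],X[0],0])
o=np.array([.571,-.081,0])
for x in(.101,.088):
    p=o+(x+.046*.174)*X-.082*Y+[0,0,.045-.176*x+.0453]; c=K@(R@p+t); print("knob top",x,(c[:2]/c[2]-[130,100])*2.6)
E
```

```text
[-0.43605702 -0.49139712 -0.36924581]
knob top 0.101 [218.15272719  98.26856546]
knob top 0.088 [238.10216726  98.54911988]
```

View pics/s6.png

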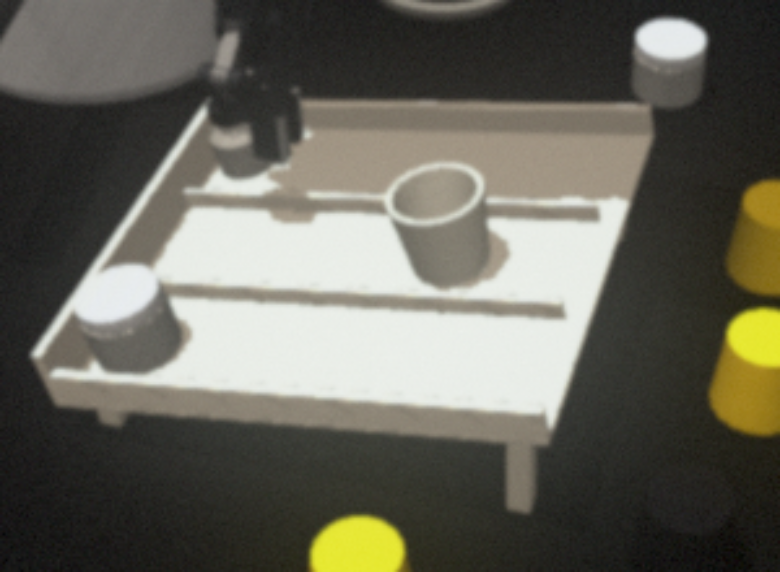

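The whistle (knob about (230,97)) is upright, roughly 8 mm short of the stop. I'll creep until contact.

Call:
{"fn": "drive_tool", "kwargs": {"deltas": [[[-0.04,0,0.007,0,0,0],[-0.04,0,0.007,0,0,0],[-0.04,0,0.007,0,0,0],[-0.03,0,0.005,0,0,0],[0,0,0,0,0,0],[0,0,0,0,0,0],[0,0,0,0,0,0],[0,0,0,0,0,0]]]}}

```text
time: 24.45
ee_pos: [0.655, -0.1604, 0.2158]
tcp_rot: [[-0.999, -0.039, -0.0], [-0.039, 0.999, -0.0], [0.0, -0.0, -1.0]]
ft_force: [-2.5, -1.2, -0.4]
gripper_width: 0.0152
grip_force: 0.9
```

Call:
{"fn": "drive_tool", "kwargs": {"deltas": [[[-0.03,0,0.005,0,0,0],[-0.03,0,0.005,0,0,0],[0,0,0,0,0,0],[0,0,0,0,0,0],[0,0,0,0,0,0],[0,0,0,0,0,0],[0,0,0,0,0,0],[0,0,0,0,0,0]]]}}

```text
time: 25.45
ee_pos: [0.6561, -0.1605, 0.2154]
tcp_rot: [[-0.999, -0.039, -0.003], [-0.039, 0.999, -0.0], [0.003, -0.0, -1.0]]
ft_force: [-12.2, 0.3, 7.2]
gripper_width: 0.0156
grip_force: 5.7
```

The force rose to 12 N, so the whistle is seated against the stop. I'll back off, lift and check both.

Call:
{"fn": "drive_tool", "kwargs": {"deltas": [[[0.15,0,-0.02,0,0,0],[0.25,0,-0.04,0,0,0],[0.25,0,-0.04,0,0,0],[0,0,-0.6,0,0,0],[0,0,-0.9,0,0,0],[0.3,0,-0.9,0,0,0],[0.9,0,-0.9,0,0,0],[0.9,0,-0.9,0,0,0]]]}}

```text
time: 26.45
ee_pos: [0.5737, -0.1634, 0.3466]
tcp_rot: [[-0.999, -0.039, 0.001], [-0.039, 0.999, -0.0], [-0.001, -0.001, -1.0]]
ft_force: [1.5, 0.8, 0.3]
gripper_width: 0.0154
grip_force: 0.0
```

Call:
{"fn": "drive_tool", "kwargs": {"deltas": [[[0.9,0,-0.5,0,0,0],[0.9,0,0,0,0,0],[0.9,0,0,0,0,0],[0.9,0,0,0,0,0],[0.3,0,0,0,0,0],[0,0,0,0,0,0],[0,0,0,0,0,0],[0,0,0,0,0,0]]]}}

```text
time: 27.45
ee_pos: [0.458, -0.168, 0.3594]
tcp_rot: [[-0.999, -0.039, 0.0], [-0.039, 0.999, 0.0], [-0.0, 0.0, -1.0]]
ft_force: [0.1, 0.3, 0.4]
gripper_width: 0.0156
grip_force: 0.0
```

```bash
python3 - <<'E'
from h import *
a,R,t,K=grab("top"); b,R2,t2,K2=grab("side")
X=np.array([np.cos(.0393),np.sin(.0393),0]);Y=np.array([-X[1],X[0],0]);o=np.array([.571,-.081,0])
def px(R,t,K,x,y,h):
    p=o+(x+h*.1736)*X+y*Y+[0,0,.045-.176*x+h*.985]; c=K@(R@p+t); return c[:2]/c[2]
A=a["img"][...,::-1].copy();B=b["img"][...,::-1].copy()
# draw predicted seated (green) and limit (red) outlines at top of each thing
for im,(r,tt,k) in((A,(R,t,K)),(B,(R2,t2,K2))):
    for xs,y,h,rad in(((.094,.081),.082,.040,.024),((.101,.088),-.082,.041,.013)):
        for x,col in zip(xs,((0,255,0),(0,0,255))):
            pts=[px(r,tt,k,x+rad*np.cos(q),y+rad*np.sin(q),h) for q in np.linspace(0,6.28,40)]
            cv2.polylines(im,[np.int32(np.array(pts)*16)],True,col,1,shift=4)
s=np.hstack([cv2.resize(A[75:275,275:475],(400,400)),cv2.resize(B[120:290,140:310],(400,400))]); cv2.imwrite("pics/chk.png",s)
E
```

```text
(no output)
```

View pics/chk.png

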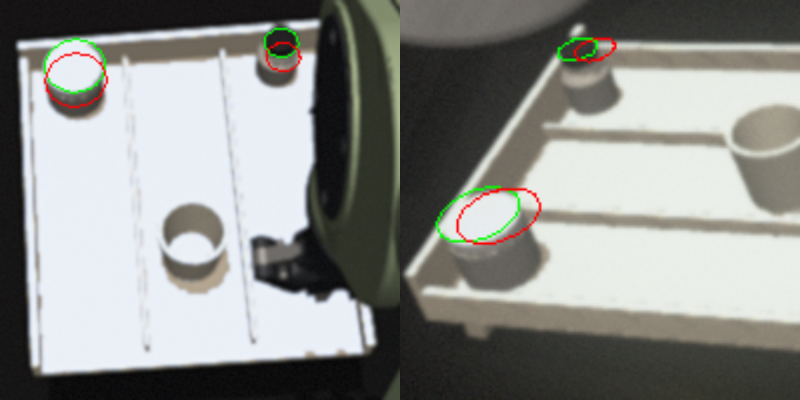

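In both views the tin lid (left (75,65)) and the whistle knob (left (281,42)) fall on the green seated outlines. Both stand upright, and the cup at (193,240) is where it was.

```bash
python3 -c "
from bench import *
print(sign_off())"
```

```text
the job is handed in; nothing more can be done
None
```

I slid the whistle and the tin down their lanes to the back stop, and the last pictures show both upright and the cup where it started; I handed the job in at about 28 s, and no verdict came back.

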